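# Put the washed bird-feeder fittings away in their caddy

### The arm

A 7-joint arm with a two-finger parallel gripper is mounted at the origin on the work surface. World frame = base frame: x ahead of the robot, y to its left, z up, the work surface at z = 0. Lengths are in m, angles in rad, forces in N, time in s.
With the tool pointing down it reaches from about 0.4 to 0.9 m from the base axis. Payload 5.5 kg.
Tool frame: the origin (TCP) lies midway between the tips of the shut fingers; the grasp point (between the pads) lies 19 mm behind it (manip.grip_depth is the distance from the TCP to the grasp point, in m); z points along the fingers, x is the direction in which the jaws open and shut, and the axes are right-handed (so a half turn about z gives the same grasp; the last joint's range is limited). The gripper opens to 92 mm and grips with 3 to 60 N. Pads are 19 mm wide; open, the fingers measure 130 mm over their backs; the gripper's body (75 mm by 190 mm) begins 47 mm behind the grasp point.
Start: joints at [-0.929, 0.501, -0.427, 1.55, 0.221, 1.138, -0.21], TCP at [0.24, 0.604, 0.227] pointing down, gripper open.
Joint ranges: [-2.88, 2.88], [-0.31, 2.03], [-1.54, 1.56], [0.2, 2.42], [-1.41, 4.55], [0.19, 2.02], [-2.57, 2.57]. Speed limits (rad/s): [2.57, 2.57, 3.14, 3.14, 3.14, 3.14, 3.14].

### API

Orientations are given as a unit quaternion [x, y, z, w].
In Python, from bench import manip, effector, viewer gives the robot as it stands. Calls block until the motion is done:
- manip.move_pose(position, orientation): joint-space move of the TCP to a pose.
- manip.servo_line(position, ori=None, vel=0.15): straight line of the TCP; ori=None keeps the orientation; vel is the mean speed in m/s.
- manip.movej(angles): joint-space move.
- effector.open_jaws() and effector.close(f_grip=None): open the fingers fully, or close them until they stop; f_grip is the grip in N (None keeps the last).
- manip.sleep(seconds).
- manip.solve_ik(position, orientation): joint angles nearest the present ones, or None.
- viewer.get_image(name): name is "side" or "top"; returns the picture (400x640x3 uint8, red, green, blue); there is no depth.
- viewer.get_calibration(name): a dict with "vfov" (degrees; the focal length in pixels is half the picture's height over the tangent of half this angle, whatever the lens; pixels are square), "cx", "cy" (the principal point, pixels), "eye" and "attitude" of the camera in the world. Camera axes: x right, y down, z forward; pixel columns grow to the right and rows downward; lengths in m; the calibration is good to about 2 mm. A picture is of the moment at which its call begins. get_calibration takes no time and is no camera call.
A pose or a line that the arm cannot do raises manip.PlanningError and nothing moves.
- manip.hand_in(): hands the job in, once; it reports no verdict.
Readings, each from a call of its own:
- manip.current_clock(): time.
- manip.current_q(): joint angles.
- manip.current_joint_velocities(): joint speeds.
- manip.current_tau(): joint torques, N m.
- manip.current_tool_pos(): TCP position.
- manip.current_tcp_rot(): TCP orientation.
- manip.current_force(): force on the tool from outside, world axes, zero at the start.
- manip.current_wrist_torque(): the same for the moment, N m.
- manip.current_finger_gap(): finger opening in m.
Only numpy, scipy, OpenCV 4.12 (cv2) and the standard library are available. Lean on these libraries where they do the work, as an engineer would, in place of code of your own. Each camera call takes 0.05 s, during which the arm holds its last target. There are 200 camera calls.

### The job

The bird feeder's washed fittings are drying on the cork mat: put each away in the place shaped for it in the steel caddy - the long perch bar with steel ends in the long trough, the steel ring over the post, the round ceramic cup in the round well and the square steel dish in the square well - each right way up and fully down. Put the ceramic cup down, do not drop it. The solid steel disc and the short wooden offcut are not feeder parts: leave them where they lie on the mat.

Things in the scene. Friction and masses are not known exactly. Their poses are not given: they have to be found in the camera images.
- perch: Perch: straight teak bar 84 mm long overall (along its x axis), 20 mm wide (y), 24 mm high (z), with a 4 mm bright steel cap on both ends. To be moved into the trough. Lies on a cork mat 3 mm thick; origin at the centre of its underside, z up.
- collar: Steel ring, 54 mm outer diameter, 32 mm hole right through, 20 mm high. To be put over the post. Lies on a cork mat 3 mm thick; origin at the centre of its underside, z up.
- cup: Round white ceramic feed cup, straight sides, 56 mm outer diameter, 45 mm high, open at the top, wall 4 mm. To be put in the round well. Lies on a cork mat 3 mm thick; origin at the centre of its underside, z up.
- dish: Square steel feed dish, straight sides, 50 x 50 mm, 40 mm high, open at the top, wall 3 mm; x and y run along its sides. To be put in the square well; it fits in any of its four turns. Lies on a cork mat 3 mm thick; origin at the centre of its underside, z up.
- blank: Look-alike of the ring: solid steel disc without a hole, 54 mm diameter, 20 mm high. Leave it where it lies. Lies on a cork mat 3 mm thick; origin at the centre of its underside, z up.
- offcut: Look-alike of the perch: plain teak bar without steel caps, 54 mm long (x), 20 mm wide (y), 24 mm high. Leave it where it lies. A rubber stopper (24 mm across, 20 high) and a wooden block (26 x 16 x 12 mm) lie among the six things on the mat; they play no part. Lies on a cork mat 3 mm thick; origin at the centre of its underside, z up.
- trough: Long trough for the perch: rim 104 mm (x) by 40 mm (y) inside, 4 mm thick, 6 mm above the floor. One of 4 fixed inserts (112 mm square black plates, 4 mm thick, same yaw, any order, 2 x 2 at 115 mm) in a fixed steel caddy 250 mm square, its wall 15 mm above the table. Origin: centre of its underside, 4 mm above the table; floor at z = +4 mm.
- post: Flat insert with one upright post in its centre for the ring: post 12 mm diameter, rising 28 mm above the floor. One of 4 fixed inserts (112 mm square black plates, 4 mm thick, same yaw, any order, 2 x 2 at 115 mm) in a fixed steel caddy 250 mm square, its wall 15 mm above the table. Origin: centre of its underside, 4 mm above the table; floor at z = +4 mm.
- round_well: Round well for the cup: circular rim, inner diameter 76 mm, wall 4 mm, rising 8 mm above the floor, centred. One of 4 fixed inserts (112 mm square black plates, 4 mm thick, same yaw, any order, 2 x 2 at 115 mm) in a fixed steel caddy 250 mm square, its wall 15 mm above the table. Origin: centre of its underside, 4 mm above the table; floor at z = +4 mm.
- square_well: Square well for the dish: square rim, inner 70 x 70 mm along its x and y axes, wall 4 mm, rising 8 mm above the floor, centred. One of 4 fixed inserts (112 mm square black plates, 4 mm thick, same yaw, any order, 2 x 2 at 115 mm) in a fixed steel caddy 250 mm square, its wall 15 mm above the table. Origin: centre of its underside, 4 mm above the table; floor at z = +4 mm.
There are look-alikes about, which are no part of the job. What is shaped like the collar but green is not meant. What is shaped like the trough but orange is not meant.

How it is judged:
By the outcome, as a careful person would: the job done as asked, in the order asked, and still so for the second after the job is handed in, with the robot touching nothing.
It also fails if it takes over 88 s, if anything falls off the work surface, if the arm or the gripper's body presses on something with over 40 N, if the wrist force passes 120 N, or if a joint passes its speed limit or range.

## Working session

There is one attempt and no reset: what is moved stays moved. The work goes in short steps, each a Python script; the robot and the scene stay as the last script left them, time stands still between calls to the robot, and variables do not carry over. Pictures are saved under pics/ and viewed, about 12 in all and at most 16, crops included, and the job is handed in when it is done.

```bash
mkdir -p pics; ls; python3 - <<'E'
from bench import manip, effector, viewer
import cv2
for n in("top","side"):
    im=viewer.get_image(n); cv2.imwrite(f"pics/{n}0.png",im[:,:,::-1]); print(n,viewer.get_calibration(n))
print(manip.current_clock(),manip.current_tool_pos(),manip.current_tcp_rot(),manip.current_finger_gap(),manip.grip_depth)
E
```

```text
pics
top {'vfov': 48.03227316281256, 'cx': 318.03874399645935, 'cy': 201.44555864305696, 'eye': array([ 2.78069981e-01, -3.10445326e-04,  1.14964125e+00]), 'attitude': array([-0.70127708,  0.70801853, -0.06100051,  0.05656101])}
side {'vfov': 53.14870089348635, 'cx': 322.2527875493289, 'cy': 198.26668385305456, 'eye': array([ 0.0375118 , -0.46576042,  0.56738203]), 'attitude': array([ 0.84944619, -0.33462015,  0.14055461, -0.38303385])}
0.1 [0.24019625 0.60332398 0.22578744] [ 8.27574678e-01  5.61354980e-01 -7.20965781e-04  4.68652261e-04] 0.09184567948046017 0.0188
```

View pics/top0.png

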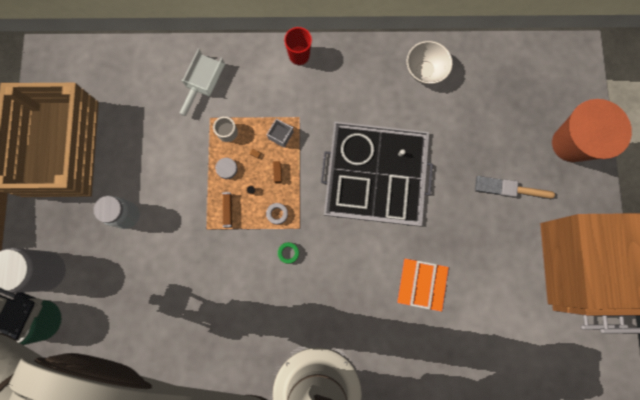

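View pics/side0.png

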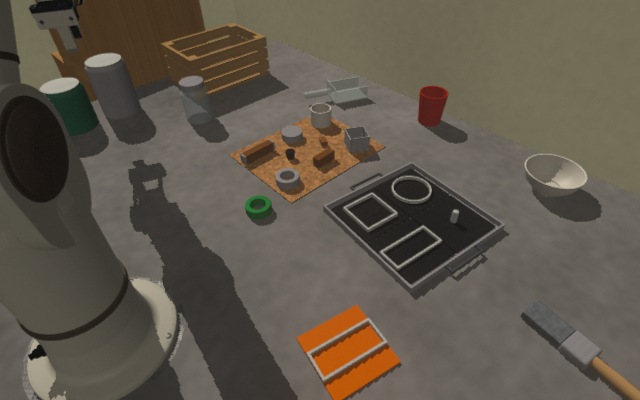

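The top view shows the mat at cols 207-300, rows 115-230: cup (225,127), dish (280,131), disc (227,169), offcut (278,172), perch (227,210), ring (277,213). The caddy is on the right: round well (357,149), post (403,153), square well (352,191), trough (397,197). The decoys are the green ring (289,253) and the orange trough (423,285).

```bash
cat > h.py <<'E'
import numpy as np, cv2
from scipy.spatial.transform import Rotation as R
from bench import manip, effector, viewer
def cam(n):
    c=viewer.get_calibration(n); f=200/np.tan(np.radians(c['vfov'])/2)
    return f,c['cx'],c['cy'],np.array(c['eye']),R.from_quat(c['attitude']).as_matrix()
def cast(n,uv,z):
    f,cx,cy,e,A=cam(n); uv=np.atleast_2d(uv).astype(float)
    d=np.c_[(uv[:,0]-cx)/f,(uv[:,1]-cy)/f,np.ones(len(uv))]@A.T
    return e+d*((z-e[2])/d[:,2])[:,None]
def proj(n,p):
    f,cx,cy,e,A=cam(n); q=(np.atleast_2d(p)-e)@A
    return np.c_[q[:,0]/q[:,2]*f+cx,q[:,1]/q[:,2]*f+cy]
def warp(n,z,x0,x1,y0,y1,s):
    """rectified overhead view of plane z: col = (y1-y)*s, row = (x1-x)*s"""
    w,h=int((y1-y0)*s),int((x1-x0)*s)
    P=np.array([[x1,y1,z],[x1,y0,z],[x0,y0,z],[x0,y1,z]])
    H=cv2.getPerspectiveTransform(proj(n,P).astype(np.float32),np.float32([[0,0],[w,0],[w,h],[0,h]]))
    return cv2.warpPerspective(viewer.get_image(n),H,(w,h),flags=cv2.INTER_CUBIC)
E
python3 - <<'E'
from h import *
for n in("top","side"):
    print(n,"mat corners (z3)")
    c=[(210,117),(300,117),(300,229),(207,229)] if n=="top" else [(330,116),(385,147),(293,199),(231,155)]
    print(cast(n,c,.003).round(3)[:,:2].tolist())
    c=[(335,124),(430,130),(424,223),(326,217)] if n=="top" else [(412,165),(503,227),(413,290),(325,210)]
    p=cast(n,c,.015)[:,:2]; print(p.round(3).tolist(),np.linalg.norm(np.diff(p,axis=0),axis=1))
t=viewer.get_image("top")[105:235,200:440,::-1]
cv2.imwrite("pics/topcrop.png",cv2.resize(t,None,fx=3.3,fy=3.3,interpolation=cv2.INTER_CUBIC))
s=viewer.get_image("side")[95:295,225:510,::-1]
cv2.imwrite("pics/sidecrop.png",cv2.resize(s,None,fx=2.8,fy=2.8,interpolation=cv2.INTER_CUBIC))
E
```

```text
top mat corners (z3)
[[0.702, 0.278], [0.7, 0.037], [0.399, 0.038], [0.402, 0.277]]
[[0.676, -0.055], [0.657, -0.306], [0.411, -0.278], [0.428, -0.028]] [0.2510255  0.24806263 0.24995971]
side mat corners (z3)
[[0.701, 0.24], [0.696, 0.038], [0.41, 0.046], [0.403, 0.274]]
[[0.671, -0.062], [0.64, -0.302], [0.403, -0.274], [0.428, -0.035]] [0.2416312  0.23923079 0.24059309]
```

View pics/topcrop.png

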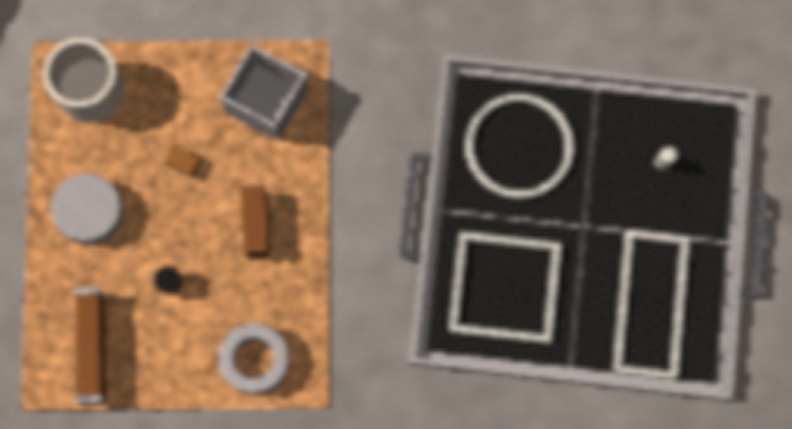

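View pics/sidecrop.png

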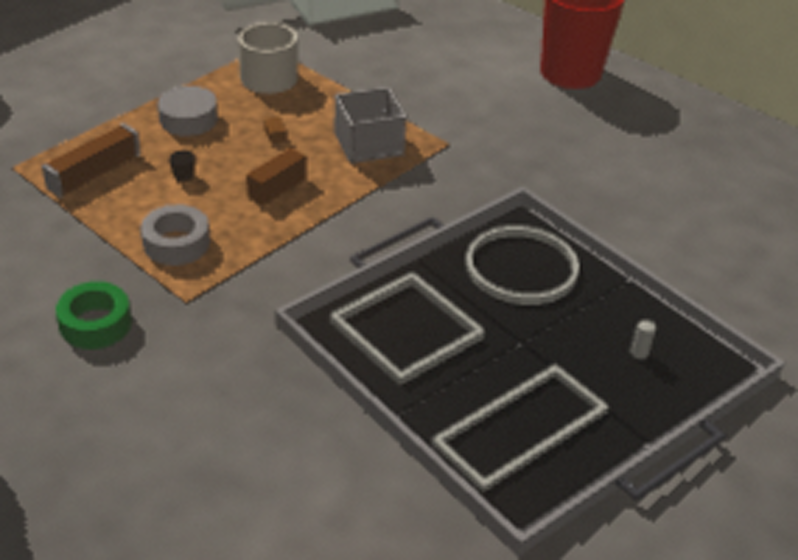

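The crops confirm that all four parts are upright and all four inserts are identified. Next I'll measure them and check the sizes and the 115 mm grid.

```bash
python3 - <<'E'
from h import *
im=viewer.get_image("top"); S=4; x0,y0=200,105
big=cv2.resize(im[y0:235,x0:440],None,fx=S,fy=S,interpolation=cv2.INTER_CUBIC)
hsv=cv2.cvtColor(big,cv2.COLOR_RGB2HSV)
px=lambda c:(np.asarray(c,float)+.5)/S-.5+[x0,y0]
def roi(m,a,b,c,d):
    k=S/3.3; o=np.zeros_like(m); a,b,c,d=[int(v*k) for v in(a,b,c,d)]; o[c:d,a:b]=m[c:d,a:b]; return o
def biggest(m): return max(cv2.findContours(m,cv2.RETR_EXTERNAL,cv2.CHAIN_APPROX_NONE)[0],key=cv2.contourArea)
def show(n,c,z):
    r=cv2.boxPoints(cv2.minAreaRect(c)); p=cast("top",px(r),z)[:,:2]; e=np.roll(p,-1,0)-p
    print(n,p.mean(0).round(4),"sides",np.linalg.norm(e[:2],axis=1).round(4),"yaw",np.degrees(np.arctan2(e[:2,1],e[:2,0])).round(1))
grey=((hsv[...,1]<90)&(hsv[...,2]>75)).astype(np.uint8)
white=((hsv[...,2]>150)&(hsv[...,1]<80)).astype(np.uint8)
brown=((hsv[...,1]>120)&(hsv[...,2]<160)).astype(np.uint8)
show("round",biggest(roi(white,455,585,80,205)),.016)
show("square",biggest(roi(white,440,575,220,350)),.016)
show("trough",biggest(roi(white,600,700,222,385)),.014)
c=biggest(roi(white,640,690,135,180)); show("posttop",c,.030)
show("ring",biggest(roi(grey,210,298,315,400)),.023)
show("disc",biggest(roi(grey,42,130,165,250)),.023)
show("cup",biggest(roi(grey,38,124,30,112)),.048)
show("dish",biggest(roi(grey,215,312,40,138)),.043)
show("perch brown",biggest(roi(brown,70,106,280,408)),.020)
print("posttop by eye",cast("top",px(np.array([[666,153]])*S/3.3),.034))
print("perch eye",cast("top",px(np.array([[76,289],[102,289],[104,403],[76,403],[89,346]])*S/3.3),.015)[:,:2].round(4).tolist())
print("dish eye",cast("top",px(np.array([[254,48],[308,83],[276,135],[222,95]])*S/3.3),.043)[:,:2].round(4).tolist())
m=np.hstack([np.repeat((v*255)[...,None],3,2) for v in(grey,)]); 
E
```

```text
round [ 0.6075 -0.1113] sides [0.0842 0.082 ] yaw [ -44.8 -137.2]
square [ 0.494  -0.0975] sides [0.0786 0.0789] yaw [ -7.2 -97. ]
trough [ 0.4772 -0.209 ] sides [0.076  0.1209] yaw [-90.5 177.5]
posttop [ 0.5949 -0.2253] sides [0.0116 0.01  ] yaw [-90.5 177.6]
ring [0.4384 0.0968] sides [0.0559 0.055 ] yaw [ -90.5 -179.9]
disc [0.5577 0.2276] sides [0.0551 0.0583] yaw [ -43.5 -135.5]
cup [0.6615 0.2304] sides [0.0661 0.0654] yaw [ -90.5 -178.9]
dish [0.645  0.0879] sides [0.0605 0.0589] yaw [ -28.1 -120.8]
perch brown [0.4517 0.2236] sides [0.023  0.0797] yaw [ -90.5 -178.7]
posttop by eye [[ 0.59508137 -0.22407803  0.034     ]]
perch eye [[0.495, 0.2364], [0.4948, 0.2162], [0.4056, 0.2126], [0.4058, 0.2341], [0.45, 0.2252]]
dish eye [[0.68, 0.0965], [0.6512, 0.0543], [0.6095, 0.0791], [0.642, 0.1211]]
```

```bash
cat >> h.py <<'E'
def down(deg):
    return (R.from_euler('z',deg,degrees=True)*R.from_euler('x',180,degrees=True)).as_quat()
def pick_q(pos,deg):
    """of the two equivalent jaw turns take the one nearest in joint space"""
    q0=np.array(manip.current_q()); best=None
    for d in(deg,deg+180):
        q=manip.solve_ik(pos,down(d))
        if q is not None and (best is None or np.abs(q-q0).max()<best[0]): best=(np.abs(q-q0).max(),d)
    return down(best[1])
ZT=.16
def over(xy,deg,z=ZT):
    p=[*xy,z]; o=pick_q(p,deg); manip.move_pose(p,o); return o
def line(xy,z,vel): manip.servo_line([*xy,z],vel=vel)
def grab(xy,z,f):
    line(xy,z+.03,.3); line(xy,z,.08); effector.close(f_grip=f); manip.sleep(.2); g=manip.current_finger_gap()
    line(xy,ZT,.25); print("gap",round(g,4),round(manip.current_finger_gap(),4),"t",manip.current_clock())
def place(xy,z):
    """lower to 3 mm above, then creep until the force shows contact"""
    line(xy,z+.02,.25); line(xy,z+.003,.06); manip.sleep(.15)
    f0=manip.current_force()[2]
    for k in range(1,7):
        line(xy,z+.003-.001*k,.02); df=manip.current_force()[2]-f0
        if df>2.5: break
    print("contact dz %.1f mm df %.1f"%(3-k,df), manip.current_tool_pos().round(4))
    effector.open_jaws(); manip.sleep(.1); line(xy,ZT,.25); print("t",manip.current_clock())
def snap(tag):
    for n in("top","side"): cv2.imwrite(f"pics/{n}_{tag}.png",viewer.get_image(n)[:,:,::-1])
YAW=-6.5
ROUND=(.6075,-.1113); SQUARE=(.494,-.0975); POST=(.595,-.2250); TROUGH=(.4815,-.2115)
PERCH=(.4498,.2247); RING=(.4384,.0968); DISH=(.6455,.0878)
E
python3 - <<'E'
from h import *
print("cup eye",cast("top",np.array([[80.5,74],[81,76]])/3.3+[199.65,104.65],.048))
over(PERCH,91.5); print(manip.current_clock()); line(PERCH,.06,.25); snap("a")
print(manip.current_tool_pos(),manip.current_clock(),manip.current_q().round(2))
im=cv2.imread("pics/side_a.png")[95:235,195:425]; cv2.imwrite("pics/side_a2.png",cv2.resize(im,None,fx=3.4,fy=3.4,interpolation=cv2.INTER_CUBIC))
E
```

```text
cup eye [[0.65812416 0.23021479 0.048     ]
 [0.65650462 0.22978812 0.048     ]]
1.8583
[0.45106948 0.22603285 0.06163754] 2.5083 [-0.23  0.47 -0.34  2.04  0.25  0.67  0.86]
```

View pics/side_a2.png

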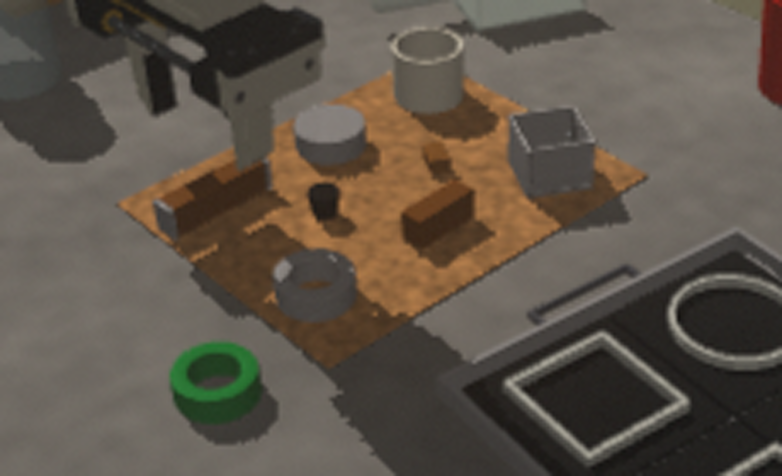

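The finger tip hangs at about crop (253,163), i.e. px (269,143), on the ring side of the perch, and nothing obstructs it. Before grasping I'll cross-check it and the cup and ring centres between the two cameras.

```bash
python3 - <<'E'
from h import *
f=lambda c:np.array(c)/3.4+[194.65,94.65]
print("finger tip pred",proj("side",[[.451,.170,.0616]]),"seen",f([[253,163]]))
print("cup side",cast("side",f([[428,45]]),.048)[:,:2].round(4),"ring side",cast("side",f([[316,271]]),.023)[:,:2].round(4))
print("dish corners side",cast("side",f([[510,118],[578,108],[594,144],[530,160]]),.043)[:,:2].round(4).tolist())
print(manip.current_tool_pos())
E
```

```text
finger tip pred [[270.2922356  144.41943937]] seen [[269.06176471 142.59117647]]
cup side [[0.6585 0.2307]] ring side [[0.4397 0.0989]]
dish corners side [[0.6359, 0.1191], [0.6804, 0.0945], [0.654, 0.0548], [0.608, 0.0718]]
[0.45106948 0.22603285 0.06163754]
```

Both views agree to about 2 mm. Now the perch.

```bash
echo 'CUP=(.658,.2302)' >> h.py; python3 - <<'E'
from h import *
grab(PERCH,.013,25)
over(TROUGH,90+YAW)
print("held",manip.current_finger_gap(),manip.current_clock())
place(TROUGH,.018)
snap("b")
im=cv2.imread("pics/side_b.png")[150:300,225:510]; cv2.imwrite("pics/side_b2.png",cv2.resize(im,None,fx=2.8,fy=2.8,interpolation=cv2.INTER_CUBIC))
E
```

```text
gap 0.0197 0.02 t 5.3333
held 0.01974694679411695 6.9417
contact dz -1.0 mm df 11.2 [ 0.4816 -0.2115  0.0179]
t 11.2083
```

View pics/side_b2.png

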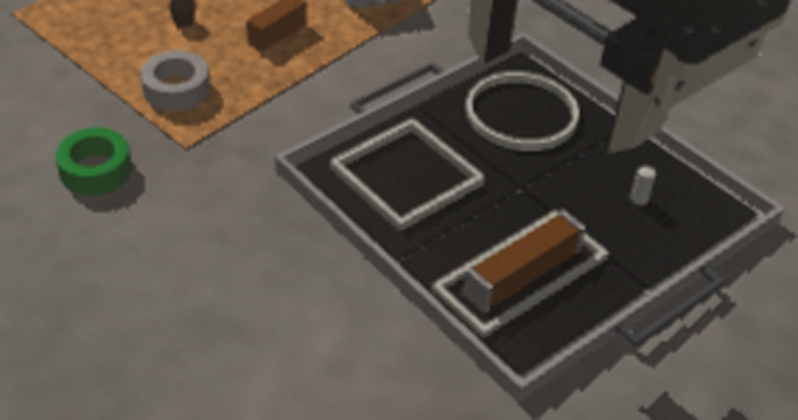

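The perch lies in the trough. Contact came at floor height, where sitting on the rim would have read +6 mm. Now the ring: I'll hover over the post for a close check before lowering.

```bash
python3 - <<'E'
from h import *
f=lambda c:np.array(c)/2.8+[224.68,149.68]
print("perch top",cast("side",f([[467,273],[492,285],[582,231],[560,212]]),.032)[:,:2].round(4).tolist())
print("post top",cast("side",f([[645,169]]),.036)[:,:2].round(4), "post base",cast("side",f([[640,201]]),.008)[:,:2].round(4))
over(RING,YAW+90); grab(RING,.008,40)
over(POST,YAW+90,.13); line(POST,.075,.25); snap("c"); print(manip.current_tool_pos(),manip.current_clock(),manip.current_finger_gap())
im=cv2.imread("pics/side_c.png")[150:300,325:525]; cv2.imwrite("pics/side_c2.png",cv2.resize(im,None,fx=3.6,fy=3.6,interpolation=cv2.INTER_CUBIC))
E
```

```text
perch top [[0.4358, -0.1981], [0.4394, -0.2151], [0.5176, -0.226], [0.5213, -0.2057]]
post top [[ 0.5929 -0.2226]] post base [[ 0.592  -0.2258]]
gap 0.0527 0.0528 t 15.25
[ 0.59639792 -0.22440462  0.07676461] 17.0667 0.053101172835533714
```

View pics/side_c2.png

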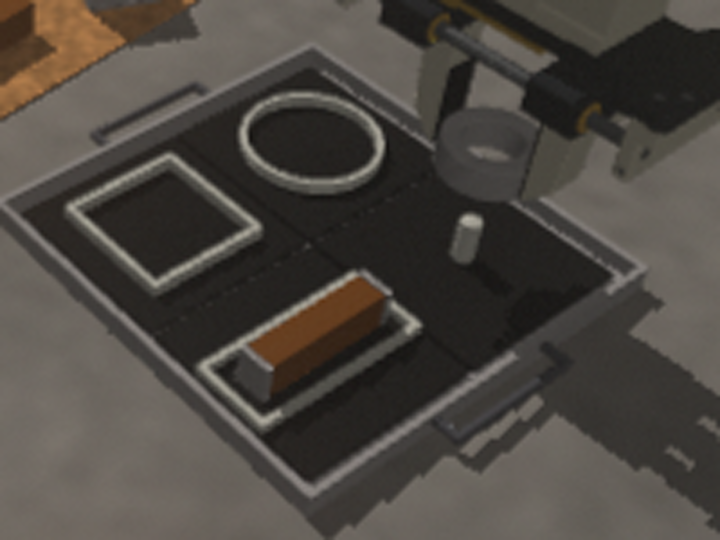

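The ring is held level above the post, with its hole near crop (490,150). I'll check the hole against the post and then lower it.

```bash
python3 - <<'E'
from h import *
f=lambda c:np.array(c)/3.6+[324.64,149.64]
print("ring top centre",cast("side",f([[488,149]]),.0915)[:,:2].round(4),"post top",cast("side",f([[471,219]]),.036)[:,:2].round(4),"base",cast("side",f([[464,258]]),.008)[:,:2].round(4))
T=np.array(POST)+[-.001,0]
line(T,.045,.15); print("force",manip.current_force().round(1))
place(T,.013)
snap("d")
im=cv2.imread("pics/side_d.png")[150:300,325:525]; cv2.imwrite("pics/side_d2.png",cv2.resize(im,None,fx=3.6,fy=3.6,interpolation=cv2.INTER_CUBIC))
E
```

```text
ring top centre [[ 0.5841 -0.2261]] post top [[ 0.5924 -0.2239]] base [[ 0.5927 -0.2259]]
force [-0.3 -0.1 -1.4]
contact dz -1.0 mm df 7.4 [ 0.5942 -0.225   0.0131]
t 20.9
```

View pics/side_d2.png

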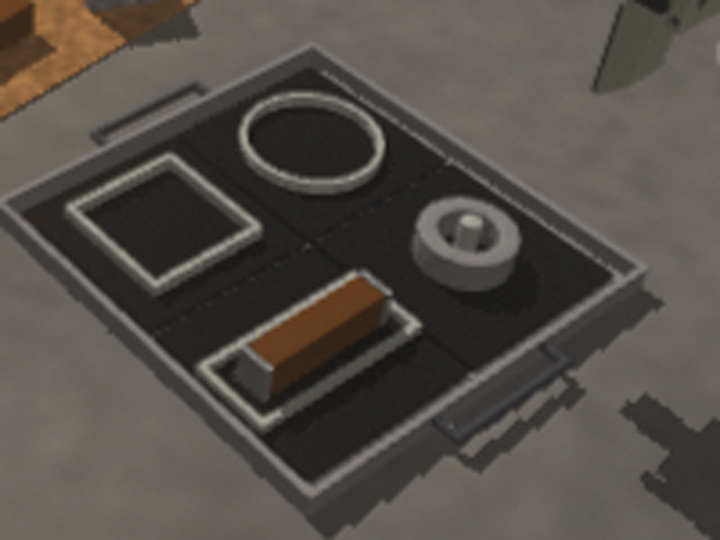

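The ring is seated around the post, which shows at (468,230) inside the hole. Now the cup.

```bash
python3 - <<'E'
from h import *
over(CUP,YAW+90); grab(CUP,.021,20)
T=(.6065,-.1113)
over(T,YAW+90); print("held",manip.current_finger_gap())
place(T,.026)
snap("e")
im=cv2.imread("pics/side_e.png")[90:300,225:525]; cv2.imwrite("pics/side_e2.png",cv2.resize(im,None,fx=2.6,fy=2.6,interpolation=cv2.INTER_CUBIC))
E
```

```text
gap 0.0552 0.0553 t 25.3
held 0.054807402318878644
contact dz -1.0 mm df 9.5 [ 0.6067 -0.1113  0.0261]
t 30.3583
```

View pics/side_e2.png

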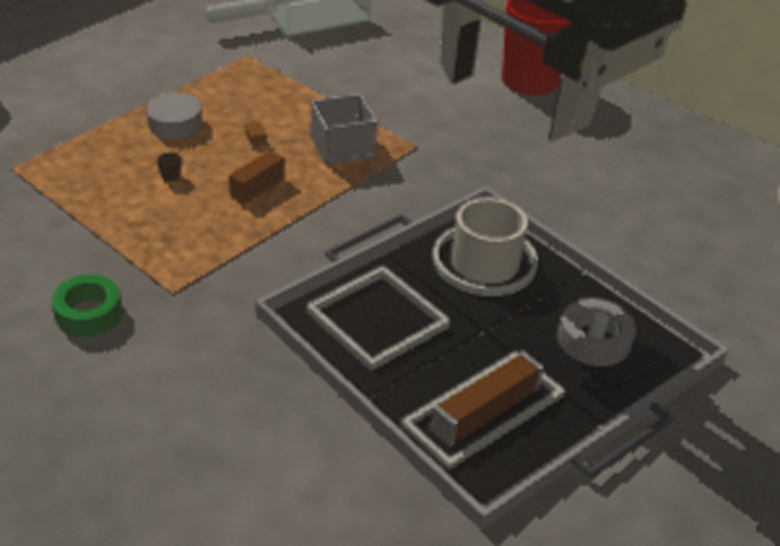

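The cup stands upright inside its round rim. Now the dish.

```bash
python3 - <<'E'
from h import *
D=(.645,.0868); over(D,59); grab(D,.019,40)
T=(.493,-.0975)
over(T,YAW+90); print("held",manip.current_finger_gap())
place(T,.024)
manip.movej([-0.929,0.501,-0.427,1.55,0.221,1.138,-0.21]); print(manip.current_clock())
snap("f")
im=cv2.imread("pics/side_f.png")[90:300,225:525]; cv2.imwrite("pics/side_f2.png",cv2.resize(im,None,fx=2.6,fy=2.6,interpolation=cv2.INTER_CUBIC))
im=cv2.imread("pics/top_f.png")[105:235,200:440]; cv2.imwrite("pics/top_f2.png",cv2.resize(im,None,fx=3.3,fy=3.3,interpolation=cv2.INTER_CUBIC))
E
```

```text
gap 0.0497 0.0497 t 33.975
held 0.049284594507416866
contact dz -1.0 mm df 13.6 [ 0.4932 -0.0975  0.0241]
t 38.7667
41.4167
```

View pics/side_f2.png

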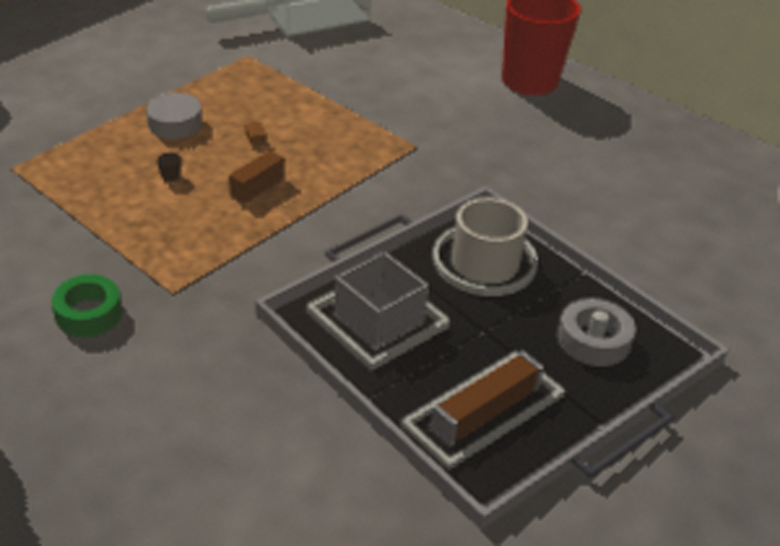

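View pics/top_f2.png

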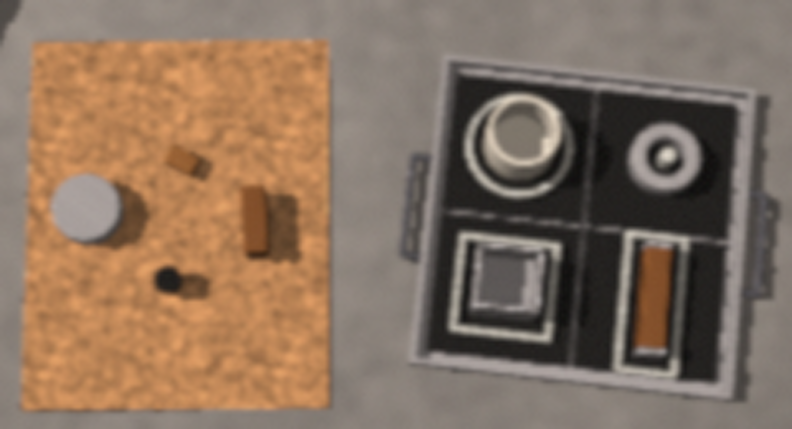

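Both views show all four parts inside their places, level, with the disc, offcut, stopper and block where they were. I'm handing in.

```bash
python3 -c "
from bench import manip
print(manip.hand_in(), manip.current_clock())"
```

```text
the job is handed in; nothing more can be done
the job is handed in; nothing more can be done
```

All four feeder parts are in their places in the caddy, moved in the order you gave, and the job is handed in. It took about 41 s of the 88 s.

- **Placing:** I lowered each part until the wrist felt it touch, and only then opened the jaws, so the cup was set down and not dropped. The touch forces were 7–14 N, and every touch came at floor height, so nothing is resting on a rim.
- **Final pictures:** both cameras show the perch inside the trough, the ring around the post, and the cup and dish upright inside their rims. The steel disc, the wooden offcut, the stopper and the block look unmoved. The arm is back at its start pose, clear of everything.
- **Disagreements:**
  - The top and side cameras differed by about 2–3 mm on positions, well inside the 10 mm of play each place allows.
  - My reading of the ring's hole just before lowering was about 8 mm off the post. I took that as a poor reading because the gripper partly hid the ring. It went down without catching and shows seated in the later pictures.
  - My first colour-mask readings of the cup and trough came out the wrong size. I used the rim as seen by both cameras for the cup, and the 115 mm insert spacing for the trough.

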